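# Roll the packed carton home into the packing bay

### The job

A packed white carton stands on one lane of the little two-lane roller track. Push it smoothly along its rollers, without lifting or tipping it or shooting it off, until it is fully home against the yellow bumper at the end of the blue bay, then let go of it. Leave the ochre foam block in the other lane where it is.

Things in the scene. Friction and masses are not known exactly. Their poses are not given: they have to be found in the camera images.
- carton_center (a point): centre (half-way up) of the white carton, a closed upright box 72 mm wide (own x), 130 mm long (own y), 100 mm high, about 0.16 kg. It stands on the rollers of one of the two lanes with its long side (own y) along the lane, either way round; its underside is 35 mm and its top 135 mm above the worktop. To be pushed on its rear end face, the one away from the bay.
- track: fixed two-lane roller track, 390 x 193 mm, aluminium rails. Origin on the worktop under its middle; own x runs along the lanes, from the open loading end (x = -200 mm) to the blue bay. Lanes 82 mm wide, centred at own y = -45.5 and +45.5 mm. Free level steel rollers, 29 mm apart, tops 35 mm above the worktop; a thing let go soon stops. Rails and divider are 50 mm high.
- bay_end (a point): middle of the blue bay's end, on the worktop below the faces of its two hard yellow bumpers, at own x = 182 mm of the track (same axes). From 114 mm before it the bay's cheeks, divider and end wall rise 85 mm above the worktop; open above. A carton fully home has its centre 65 mm and its rear face 130 mm before the bumpers, so the rear stays just outside the bay.
- foam_center (a point): centre of the ochre foam sanding block, 155 mm long (own x), 47 mm wide, 46 mm high, lying in the other lane on its rollers; not to be moved.

How it is judged:
By the outcome, as a careful person would: the job done as asked, in the order asked, and still so for the second after the job is handed in, with the robot touching nothing.
It also fails if it takes over 29 s, if anything falls off the work surface, if the arm or the gripper's body presses on something with over 40 N, if the wrist force passes 120 N, or if a joint passes its speed limit or range.

### The arm

A 7-joint arm with a two-finger parallel gripper is mounted at the origin on a cart in front of the work surface, level with it; the furniture and walls round the work are solid. World frame = base frame: x ahead of the robot, y to its left, z up, the work surface at z = 0. Lengths are in mm, angles in rad, forces in N, time in s.
With the tool pointing down it reaches from about 400 to 850 mm from the base axis. Payload 10.4 kg.
Tool frame: the origin (TCP) lies at the very end of the fingers, on their centre line; the grasp point (between the pads) lies 19 mm behind it; z points along the fingers, y is the line along which they close (so a half turn about z gives the same grasp; the last joint's range is limited). The gripper opens to 87 mm and grips with 3 to 60 N. Pads are 19 mm wide; open, the fingers measure 117 mm over their backs; the gripper's body (75 mm by 190 mm) begins 51 mm behind the grasp point.
Start: joints at [1.167, 0.332, -0.065, 1.46, 0.022, 1.35, -0.088], TCP at [232.314, -580.246, 199.976] pointing down, gripper open.
Joint ranges: [-2.6, 2.6], [-0.5, 2.12], [-1.47, 1.34], [0.16, 2.42], [-1.27, 4.41], [0.06, 2.06], [-2.6, 2.6]. Speed limits (rad/s): [2.22, 2.22, 2.79, 2.79, 3.14, 3.14, 3.14].

### API

Orientations are given as a 3x3 rotation matrix whose columns are the frame's x, y, z axes.
In Python, from plant import monitor, cams, order, models gives the robot as it stands.
- The arm moves only by the tool apply_moves, never from a script. Its argument "increments" is a list of rows, each a list of 3 entries, a list of its own where there are three numbers: the closure, from 0 (fully open) to 1 (shut), then the shift along the world's x, y, z in m, then the turn about the world's z in rad. In form: [[hand, [x, y, z], turn], ...]. A call has exactly 8 rows; each row is the pose to reach, as a shift and turn from the pose commanded when the call began; what a row does not reach only later rows make up. A row lasts 1/8 s, in which the tool goes at most 62.5 mm and 10.7 degrees, less where a joint would pass 70% of its speed; a pose out of reach is approached as far as the arm can. A call with a gripper value outside its range is refused whole. The fingers move at their own pace and stop on an object; the grip force is fixed at half the most. Time passes only in rows, so rows that repeat a pose let the fingers close, or fill a call up. It gives the time, the measured TCP pose, the force, the opening and the grip force at its end, in the units of the state.
- monitor.observe(): the state, without advancing time (a new reading comes with each control period).
- cams.read_camera(name): name is "scene" or "top"; returns the picture (400x640x3 uint8, red, green, blue); there is no depth.
- cams.camera_info(name): a dict with "fx", "fy", "cx", "cy" (pixels), "rvec" (rotation vector, rad) and "tvec" (3), from world to camera coordinates, as OpenCV has them. Camera axes: x right, y down, z forward; pixel columns grow to the right and rows downward; lengths in mm; the calibration is good to about 2 mm. A picture is of the moment at which its call begins. camera_info takes no time and is no camera call.
- order.sign_off(): hands the job in; it is judged then, once.
Trained networks look in the newest picture that a camera, given by its name, has taken for a name from the list of things; names that differ only in an ending like _2 or _b are one class to them, and where a whole thing is asked for, a point or a joint stands for the part that bears it (a point fixed in the world has none). Each returns a list of dicts, best first, with "p" (0 to 1); they miss things now and then, are a little off and sometimes report something else, mostly with a low value. They report only what shows in the picture. A call takes as long as a camera call.
- models.outline_of(camera, name): "pixels" (400x640 bool, what is visible of it) and "rect" ([left, top, right, bottom] in pixels, round what is visible of it).
- models.landmark_of(camera, name): "uv" ([column, row] in pixels: a listed point, or the origin of a listed thing).
The state is a dict: "time_s": time; "q": joint angles; "qd": joint speeds; "joint_efforts": joint torques, N m; "eef_pos": TCP position; "ee_rot": TCP orientation; "contact_force": force on the tool from outside, world axes, zero at the start; "torque": the same for the moment, N m; "grip_width": opening from 0.0 (shut) to 1.0 (fully open); "grip_force": force on a finger pad.
Only numpy, scipy, OpenCV 4.12 (cv2) and the standard library are available. Lean on these libraries where they do the work, as an engineer would, in place of code of your own. Each camera call takes 0.05 s, during which the arm holds its last target. There are 200 camera calls.

## Working session

There is one attempt and no reset: what is moved stays moved. The work goes in short steps, Python scripts to look and compute and a tool call to move; the robot and the scene stay as the last step left them, time stands still between calls to the robot, and variables do not carry over. Pictures are saved under pics/ and viewed, at most 10 in all, crops included, and the job is handed in when it is done.

Besides the shell and the picture viewer there is one more tool, called after ">>>" as a command line: name --argument value ..., lists and objects as JSON in quotes. apply_moves: Moves the arm, as the interface text tells. Its arguments: {"type":"object","properties":{"increments":{"type":"array","items":{"type":"array"}}},"required":["increments"]}

```bash
mkdir -p pics; cat > h.py <<'E'
import numpy as np, cv2
from plant import monitor, cams, order, models
def ray(cam,uv,z):
    i=cams.camera_info(cam); K=np.array([[i['fx'],0,i['cx']],[0,i['fy'],i['cy']],[0,0,1.]])
    R=cv2.Rodrigues(np.array(i['rvec'],float))[0]; t=np.array(i['tvec'],float).ravel()
    c=-R.T@t; d=R.T@np.linalg.inv(K)@np.array([uv[0],uv[1],1.])
    return c+d*(z-c[2])/d[2]
def proj(cam,P):
    i=cams.camera_info(cam); K=np.array([[i['fx'],0,i['cx']],[0,i['fy'],i['cy']],[0,0,1.]])
    return cv2.projectPoints(np.array(P,float).reshape(-1,3),np.array(i['rvec'],float),np.array(i['tvec'],float),K,None)[0].reshape(-1,2)
E
python3 - <<'E'
from h import *
for c in ("scene","top"):
    im=cams.read_camera(c); cv2.imwrite(f"pics/{c}0.png",im[:,:,::-1])
    for n,z in (("carton_center",85),("track",0),("bay_end",0),("foam_center",58)):
        for r in models.landmark_of(c,n)[:2]: print(c,n,round(r['p'],2),np.round(r['uv'],1),ray(c,r['uv'],z).round(1))
s=monitor.observe(); print(s['time_s'],s['eef_pos'],s['ee_rot'],s['contact_force'])
E
```

```text
scene carton_center 0.71 [255.7 194.2] [603.8  55.5  85. ]
scene track 0.66 [297.5 240.1] [546.   14.5   0. ]
scene bay_end 0.68 [365.4 204.9] [ 542.4 -165.1    0. ]
scene foam_center 0.87 [275.8 238.1] [510.2  92.3  58. ]
top track 0.98 [299.3 191.9] [559.7   3.    0. ]
top bay_end 0.63 [380.3 197.3] [ 550.4 -173.8    0. ]
0.5 [ 232.30584421 -580.2230842   199.94829437] [[ 9.28364587e-01  3.71670812e-01  2.14613133e-05]
 [ 3.71670812e-01 -9.28364587e-01 -3.97444941e-05]
 [ 5.15205485e-06  4.48739246e-05 -9.99999999e-01]] [-0.6421704  -0.01483229  0.29637151]
```

View pics/top0.png

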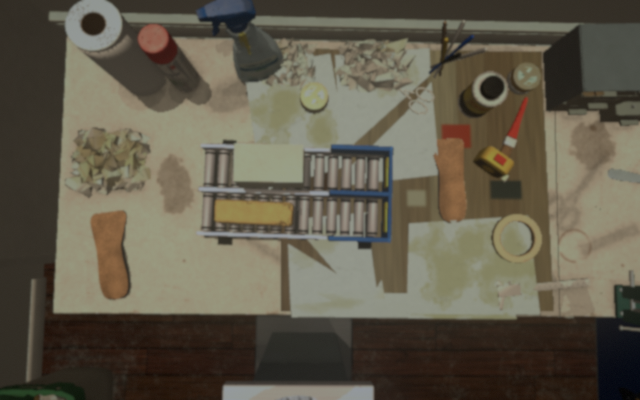

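View pics/scene0.png

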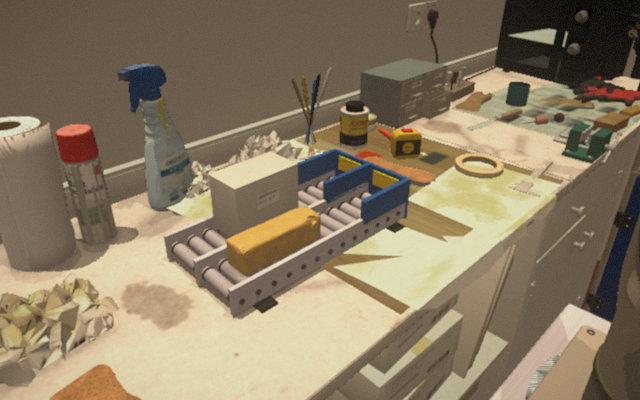

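The top view shows the track with its bay at the right (px 392, world −y). The carton is in the far lane (px 232–305, rows 143–187), with its rear face at the left, and the foam is in the near lane. Next I'll fit the track and carton poses.

```bash
python3 - <<'E'
from h import *
from scipy.optimize import least_squares
from scipy.spatial import ConvexHull
for c in ("top","scene"): cams.read_camera(c)
def box(lx,ly,z0,z1,x0=None,x1=None):
    return None
def mask(cam,P):
    m=np.zeros((400,640),np.uint8)
    for B in P:
        uv=proj(cam,B); m=cv2.fillConvexPoly(m,cv2.convexHull((uv*16).astype(np.int32)),255,lineType=8,shift=4) 
    return m
def cub(x0,x1,y0,y1,z0,z1): return np.array([[x,y,z] for x in(x0,x1) for y in(y0,y1) for z in(z0,z1)],float)
shapes={'track':[cub(-200,190,-96.5,96.5,0,50),cub(68,190,-96.5,96.5,0,85)],'carton_center':[cub(-65,65,-36,36,35,135)],'foam_center':[cub(-77.5,77.5,-23.5,23.5,35,81)]}
def tf(p,B):
    a=p[2];R=np.array([[np.cos(a),-np.sin(a),0],[np.sin(a),np.cos(a),0],[0,0,1]]);return B@R.T+[p[0],p[1],0]
init={'track':[550,3,-1.57],'carton_center':[604,50,-1.57],'foam_center':[510,90,-1.57]}
for n in shapes:
    obs={}
    for c in ("top","scene"):
        r=models.outline_of(c,n)
        if r: obs[c]=np.array(r[0]['pixels'],np.uint8); print(n,c,round(r[0]['p'],2),r[0]['rect'])
    for cs in (["top"],["scene"],["top","scene"]):
        cs=[c for c in cs if c in obs]
        if not cs: continue
        g=lambda m:cv2.GaussianBlur(m.astype(np.float32),(0,0),2.5)[::2,::2].ravel()
        def f(p):
            q=[p[0]*100,p[1]*100,p[2]]
            out=[]
            for c in cs:
                m=mask(c,[tf(q,B) for B in shapes[n]])/255.
                o=obs[c].astype(float)
                if n=='track':
                    hide=CH[c]; m=np.maximum(m,0)*(1-hide);o=o*(1-hide)
                out.append(g(m)-g(o))
            return np.concatenate(out)
        if n=='track':
            CH={}
            for c in cs:
                h=np.zeros((400,640))
                for k in('carton_center','foam_center'):
                    r=models.outline_of(c,k)
                    if r:h=np.maximum(h,cv2.dilate(np.array(r[0]['pixels'],np.uint8),np.ones((5,5))))
                CH[c]=h
        p0=np.array(init[n])/[100,100,1]
        s=least_squares(f,p0,diff_step=None,x_scale=[.05,.05,.03],method='trf',jac=lambda p:np.stack([(f(p+e)-f(p-e))/(2*e.max()) for e in np.diag([.03,.03,.015])],1))
        print(n,cs,(s.x*[100,100,1]).round(3),round(s.cost,2))
E
```

```text
track top 0.8 [197.8, 140.3, 396.4, 250.2]
track scene 0.93 [164.6, 147.1, 409.8, 314.4]
track ['top'] [556.106   3.116  -1.603] 135.33
track ['scene'] [ 5.58627e+02 -3.57000e-01 -1.58400e+00] 458.06
track ['top', 'scene'] [557.079   1.55   -1.598] 601.15
carton_center top 0.64 [232.7, 143.4, 304.8, 186.9]
carton_center scene 0.82 [211.1, 153.3, 298.1, 236.5]
carton_center ['top'] [601.493  56.798  -1.573] 2.8
carton_center ['scene'] [610.142  52.336  -1.544] 41.2
carton_center ['top', 'scene'] [604.307  55.628  -1.528] 56.44
foam_center top 0.79 [213.5, 200.7, 293.6, 223.8]
foam_center ['top'] [511.129  90.316  -1.607] 2.02
foam_center ['top'] [511.129  90.316  -1.607] 2.02
```

>>> apply_moves --increments '[[0.3, [0.023, 0.046, 0.0], 0.07], [0.6, [0.046, 0.092, 0.01], 0.145], [0.65, [0.07, 0.138, 0.02], 0.218], [0.65, [0.093, 0.185, 0.02], 0.29], [0.65, [0.117, 0.232, 0.02], 0.363], [0.65, [0.14, 0.278, 0.02], 0.435], [0.65, [0.163, 0.324, 0.02], 0.508], [0.65, [0.187, 0.37, 0.02], 0.58]]'

```text
time_s: 2.3
eef_pos: [419.8, -208.8, 220.3]
ee_rot: [[0.571, 0.821, 0.001], [0.821, -0.571, -0.001], [-0.0, 0.001, -1.0]]
contact_force: [2.0, 0.2, 0.4]
grip_width: 0.353
grip_force: 0.0
```

>>> apply_moves --increments '[[0.65, [0.023, 0.046, 0.0], 0.07], [0.65, [0.046, 0.092, 0.0], 0.145], [0.65, [0.07, 0.138, 0.0], 0.218], [0.65, [0.093, 0.185, 0.0], 0.29], [0.65, [0.117, 0.232, 0.0], 0.363], [0.65, [0.14, 0.28, 0.0], 0.435], [0.65, [0.165, 0.33, 0.0], 0.508], [0.65, [0.187, 0.377, 0.0], 0.58]]'

```text
time_s: 3.3
eef_pos: [607.1, 168.2, 220.0]
ee_rot: [[0.028, 1.0, 0.0], [1.0, -0.028, 0.0], [0.0, 0.0, -1.0]]
contact_force: [0.5, -0.6, 0.2]
grip_width: 0.347
grip_force: 0.0
```

>>> apply_moves --increments '[[0.65, [0, 0, -0.02], 0], [0.65, [0, 0, -0.045], 0], [0.65, [0, 0, -0.07], 0], [0.65, [0, 0, -0.095], 0], [0.65, [0, 0, -0.12], 0], [0.65, [0, 0, -0.135], 0], [0.65, [0, 0, -0.142], 0], [0.65, [0, 0, -0.142], 0]]'

```text
time_s: 4.3
eef_pos: [606.4, 166.5, 78.1]
ee_rot: [[0.03, 1.0, 0.0], [1.0, -0.03, -0.0], [-0.0, 0.0, -1.0]]
contact_force: [-0.3, 0.2, -0.6]
grip_width: 0.347
grip_force: 0.0
```

```bash
python3 - <<'E'
from h import *
im=np.vstack([cv2.resize(cams.read_camera("scene")[120:320,120:440],(640,400)),cv2.resize(cams.read_camera("top")[100:260,160:416],(640,400))[:200+0]]); cv2.imwrite("pics/a1.png",im[:,:,::-1])
s=monitor.observe(); print(s['time_s'],s['contact_force'])
E
```

```text
4.4 [-0.87777078  0.02605723 -0.8384392 ]
```

View pics/a1.png

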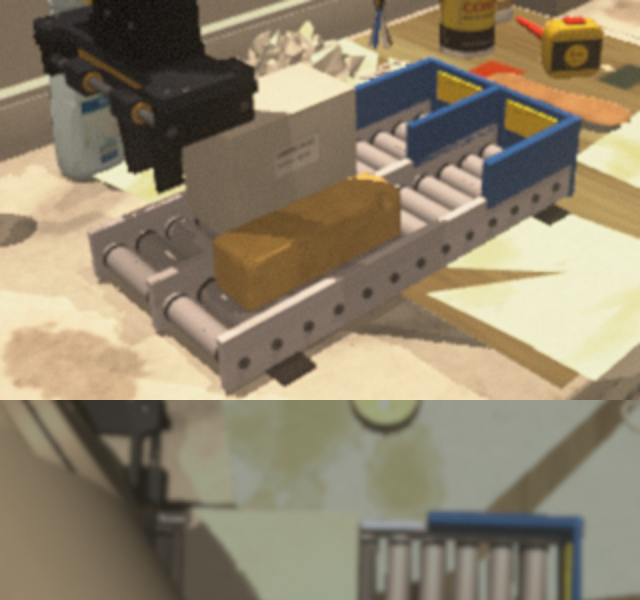

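The picture shows the fingers in the far lane behind the carton's rear face, clear of the rails. I'll start with a gentle approach and push.

>>> apply_moves --increments '[[0.65, [0, -0.007, 0], 0], [0.65, [0, -0.014, 0], 0], [0.65, [-0.001, -0.021, 0], 0], [0.65, [-0.001, -0.026, 0], 0], [0.65, [-0.001, -0.03, 0], 0], [0.65, [-0.001, -0.033, 0], 0], [0.65, [-0.001, -0.036, 0], 0], [0.65, [-0.001, -0.039, 0], 0]]'

```text
time_s: 5.4
eef_pos: [605.2, 127.8, 77.9]
ee_rot: [[0.03, 1.0, -0.0], [1.0, -0.03, 0.0], [0.0, -0.0, -1.0]]
contact_force: [-0.2, -0.6, 1.0]
grip_width: 0.351
grip_force: 0.2
```

>>> apply_moves --increments '[[0.65, [0, -0.003, 0], 0], [0.65, [0, -0.006, 0], 0], [0.65, [0, -0.01, 0], 0], [0.65, [0, -0.014, 0], 0], [0.65, [-0.001, -0.019, 0], 0], [0.65, [-0.001, -0.024, 0], 0], [0.65, [-0.001, -0.029, 0], 0], [0.65, [-0.001, -0.034, 0], 0]]'

```text
time_s: 6.4
eef_pos: [604.3, 93.4, 78.0]
ee_rot: [[0.03, 1.0, 0.0], [1.0, -0.03, -0.0], [-0.0, 0.0, -1.0]]
contact_force: [-0.5, -0.5, 0.2]
grip_width: 0.355
grip_force: 0.2
```

>>> apply_moves --increments '[[0.65, [0, -0.005, 0], 0], [0.65, [0, -0.01, 0], 0], [0.65, [0, -0.015, 0], 0], [0.65, [-0.001, -0.02, 0], 0], [0.65, [-0.001, -0.025, 0], 0], [0.65, [-0.001, -0.03, 0], 0], [0.65, [-0.001, -0.034, 0], 0], [0.65, [-0.001, -0.037, 0], 0]]'

```text
time_s: 7.4
eef_pos: [603.3, 56.4, 78.0]
ee_rot: [[0.03, 1.0, 0.0], [1.0, -0.03, -0.0], [-0.0, 0.0, -1.0]]
contact_force: [-0.1, 0.1, 0.1]
grip_width: 0.346
grip_force: 0.2
```

```bash
python3 - <<'E'
from h import *
im=cv2.resize(cams.read_camera("scene")[120:320,120:440],(640,400)); cv2.imwrite("pics/a2.png",im[:,:,::-1])
s=monitor.observe(); print(s['time_s'],s['contact_force'],s['eef_pos'])
E
```

```text
7.45 [-0.25617785 -0.58450077  0.43242744] [603.36388812  55.98154038  77.93371379]
```

View pics/a2.png

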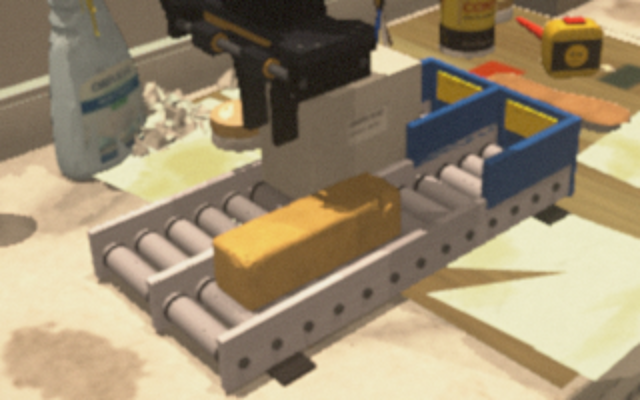

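The carton is rolling straight and upright, its front at the bay mouth, and the foam hasn't moved. I'll keep pushing.

>>> apply_moves --increments '[[0.65, [0, -0.003, 0], 0], [0.65, [0, -0.007, 0], 0], [0.65, [0, -0.012, 0], 0], [0.65, [-0.001, -0.017, 0], 0], [0.65, [-0.001, -0.022, 0], 0], [0.65, [-0.001, -0.027, 0], 0], [0.65, [-0.001, -0.032, 0], 0], [0.65, [-0.001, -0.037, 0], 0]]'

```text
time_s: 8.45
eef_pos: [602.3, 19.4, 78.0]
ee_rot: [[0.03, 1.0, 0.0], [1.0, -0.03, -0.0], [-0.0, 0.0, -1.0]]
contact_force: [0.7, 0.4, 0.2]
grip_width: 0.352
grip_force: 0.2
```

>>> apply_moves --increments '[[0.65, [0, -0.005, 0], 0], [0.65, [0, -0.01, 0], 0], [0.65, [0, -0.015, 0], 0], [0.65, [-0.001, -0.02, 0], 0], [0.65, [-0.001, -0.025, 0], 0], [0.65, [-0.001, -0.029, 0], 0], [0.65, [-0.001, -0.033, 0], 0], [0.65, [-0.001, -0.036, 0], 0]]'

```text
time_s: 9.45
eef_pos: [601.3, -16.5, 77.9]
ee_rot: [[0.03, 1.0, -0.0], [1.0, -0.03, 0.0], [0.0, -0.0, -1.0]]
contact_force: [0.6, 0.1, -1.1]
grip_width: 0.348
grip_force: 0.2
```

>>> apply_moves --increments '[[0.65, [0, -0.002, 0], 0], [0.65, [0, -0.004, 0], 0], [0.65, [0, -0.006, 0], 0], [0.65, [0, -0.008, 0], 0], [0.65, [0, -0.01, 0], 0], [0.65, [0, -0.012, 0], 0], [0.65, [-0.001, -0.014, 0], 0], [0.65, [-0.001, -0.016, 0], 0]]'

```text
time_s: 10.45
eef_pos: [600.3, -32.1, 78.1]
ee_rot: [[0.03, 1.0, 0.0], [1.0, -0.03, 0.0], [0.0, 0.0, -1.0]]
contact_force: [-1.3, 6.8, 3.4]
grip_width: 0.349
grip_force: 3.2
```

```bash
python3 - <<'E'
from h import *
im=cv2.resize(cams.read_camera("scene")[130:280,220:460],(800,500)); cv2.imwrite("pics/a3.png",im[:,:,::-1])
s=monitor.observe(); print(s['time_s'],s['contact_force'],s['eef_pos'])
E
```

```text
10.5 [ 0.39983553  1.26146408 -0.56618895] [600.32087612 -31.9772497   78.0773112 ]
```

View pics/a3.png

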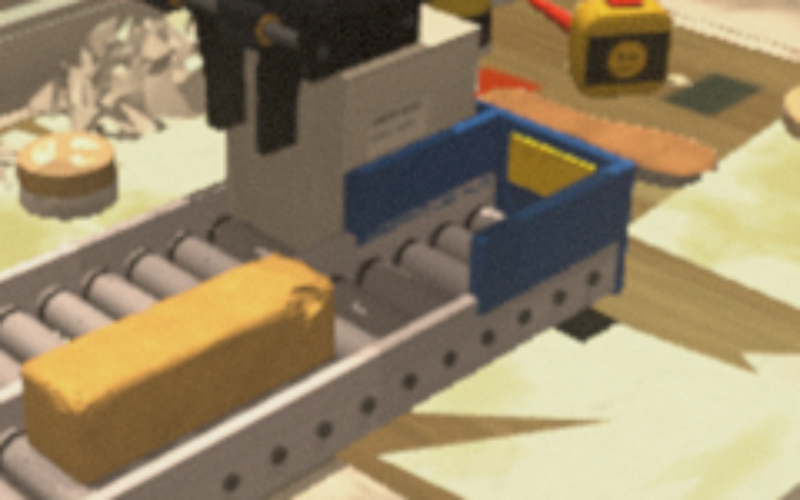

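The carton reaches almost to the end, and a force of about 7 N has just appeared. I'll press on 1 mm per row to tell a snag from the bumper.

>>> apply_moves --increments '[[0.65, [0, -0.001, 0], 0], [0.65, [0, -0.002, 0], 0], [0.65, [0, -0.003, 0], 0], [0.65, [0, -0.004, 0], 0], [0.65, [0, -0.005, 0], 0], [0.65, [0, -0.005, 0], 0], [0.65, [0, -0.005, 0], 0], [0.65, [0, -0.005, 0], 0]]'

```text
time_s: 11.5
eef_pos: [600.1, -32.2, 78.5]
ee_rot: [[0.026, 1.0, -0.0], [1.0, -0.026, 0.005], [0.005, -0.0, -1.0]]
contact_force: [-3.2, 13.9, 4.3]
grip_width: 0.35
grip_force: 7.0
```

It stopped hard at 14 N, so it's against the bumper. I'll ease off slowly, then retreat and look.

>>> apply_moves --increments '[[0.65, [0, 0.001, 0], 0], [0.65, [0, 0.002, 0], 0], [0.65, [0, 0.003, 0], 0], [0.65, [0, 0.004, 0], 0], [0.65, [0, 0.005, 0], 0], [0.65, [0, 0.006, 0], 0], [0.65, [0, 0.008, 0], 0], [0.65, [0, 0.012, 0], 0]]'

```text
time_s: 12.5
eef_pos: [600.3, -25.8, 77.9]
ee_rot: [[0.031, 1.0, -0.0], [1.0, -0.031, -0.001], [-0.001, -0.0, -1.0]]
contact_force: [0.5, 0.5, -0.4]
grip_width: 0.346
grip_force: 0.0
```

>>> apply_moves --increments '[[0.65, [0, 0.008, 0], 0], [0.65, [0, 0.018, 0], 0], [0.65, [0, 0.03, 0], 0], [0.65, [0, 0.045, 0], 0], [0.65, [0, 0.065, 0], 0], [0.65, [0, 0.085, 0], 0], [0.65, [0, 0.105, 0.0], 0], [0.65, [0, 0.12, 0.0], 0]]'

```text
time_s: 13.5
eef_pos: [600.2, 96.6, 78.0]
ee_rot: [[0.029, 1.0, 0.0], [1.0, -0.029, 0.0], [0.0, 0.0, -1.0]]
contact_force: [-0.3, 0.6, -0.4]
grip_width: 0.351
grip_force: 0.0
```

```bash
python3 - <<'E'
from h import *
a=cams.read_camera("scene"); b=cams.read_camera("top")
im=np.vstack([cv2.resize(a[130:280,220:460],(480,300),interpolation=2),cv2.resize(b[130:250,270:462],(480,300),interpolation=2)]); cv2.imwrite("pics/a4.png",im[:,:,::-1])
for c in("scene","top"):
  for n,z in(("carton_center",85),("foam_center",58)):
    for r in models.landmark_of(c,n)[:1]: print(c,n,r['p'],ray(c,r['uv'],z).round(1))
r=models.outline_of("top","carton_center")
if r:
    R=r[0]['rect']; print(R); 
    for u in (R[0],R[2]): print(ray("top",(u,(R[1]+R[3])/2),135).round(1))
s=monitor.observe(); print(s['time_s'],s['contact_force'],s['eef_pos'])
E
```

```text
scene carton_center 0.72 [ 596.9 -106.7   85. ]
scene foam_center 0.96 [511.   98.6  58. ]
[321.0, 144.2, 390.8, 189.1]
[594.4 -40.7 135. ]
[ 596.5 -171.5  135. ]
13.85 [-0.21162148 -0.05389139 -0.14783079] [600.46631625  93.61181924  77.88071419]
```

View pics/a4.png

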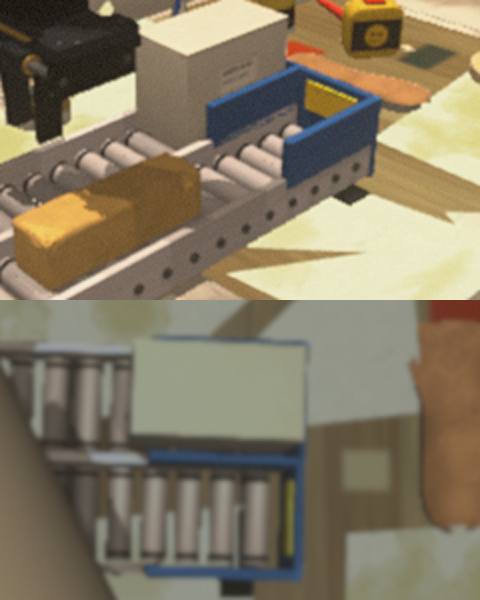

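```bash
python3 - <<'E'
from h import *
b=cams.read_camera("top")
for row in (205,215,225): print(row,[tuple(int(v) for v in b[row,c]) for c in range(379,394)])
for z in (50,65,80,85):print(z,[ray("top",(u,215),z)[1].round(1) for u in(382,383,384,385)])
a=proj("top",[[600,y,135] for y in(-171,-176,-181)]);print(a)
im=cv2.resize(cams.read_camera("scene")[135:215,270:420],(800,427),interpolation=2); cv2.imwrite("pics/a5.png",im[:,:,::-1])
E
```

```text
205 [(98, 87, 66), (95, 85, 64), (81, 74, 58), (62, 59, 48), (61, 56, 42), (79, 71, 41), (100, 93, 47), (111, 106, 54), (98, 97, 63), (71, 79, 81), (56, 74, 97), (59, 75, 97), (76, 80, 87), (94, 87, 74), (100, 89, 68)]
215 [(98, 88, 66), (94, 84, 63), (82, 75, 58), (62, 58, 47), (62, 56, 39), (83, 76, 42), (104, 103, 51), (110, 112, 60), (85, 90, 69), (60, 73, 88), (54, 73, 100), (59, 75, 97), (75, 78, 84), (92, 85, 72), (99, 88, 67)]
225 [(94, 84, 64), (83, 75, 59), (62, 59, 50), (53, 51, 42), (64, 58, 39), (82, 75, 41), (103, 101, 51), (106, 109, 60), (79, 87, 72), (56, 72, 91), (55, 75, 99), (63, 77, 95), (80, 83, 84), (94, 87, 72), (98, 88, 66)]
50 [np.float64(-169.4), np.float64(-171.4), np.float64(-173.5), np.float64(-175.6)]
65 [np.float64(-166.9), np.float64(-168.9), np.float64(-170.9), np.float64(-173.0)]
80 [np.float64(-164.4), np.float64(-166.4), np.float64(-168.4), np.float64(-170.4)]
85 [np.float64(-163.6), np.float64(-165.6), np.float64(-167.5), np.float64(-169.5)]
[[390.51741036 164.7893985 ]
 [393.17301145 164.83250808]
 [395.82787226 164.87560564]]
```

View pics/a5.png

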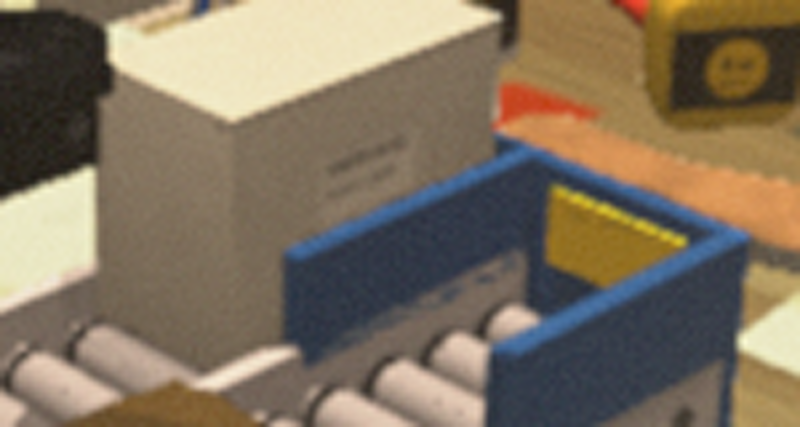

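```bash
python3 -c "
from plant import order
print(order.sign_off())"
```

```text
the job is handed in; nothing more can be done
None
```

The carton is home against the yellow bumper (front face at y ≈ −171.5 mm, level with the bumper face within camera accuracy), upright and released. The foam block was left in place, the arm is touching nothing, and the job was handed in at about 14 s.

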